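Vacuum-seal a jar in the chamber sealer

TASK

Seal the jar that stands in the vacuum sealer's chamber: with the lid still up, switch the machine on by pressing the raised end of the rocker switch on its front panel fully down with a fingertip, then push the sprung lid down with the fingertips, without slamming it, until it is fully shut on its gasket. The lid springs up again if let go, so finish while holding it: the program ends with the fingertips still pressing the lid shut. Do not grip the lid or lift anything, and leave the jar in the chamber and the things beside the machine where they stand.

Things in the scene. Friction and masses are not known exactly. Their poses are not given: they have to be found in the camera images.
- sealer: Steel countertop vacuum sealer, fixed, 440 deep (x) x 360 wide (y) x 184 mm high shut. Origin: on the bench under its centre; x points front to back. x -225 to -120: panel, sloping up from 90 to 105 mm high: rocker (y +125), keypad, gauge (y -110). x -120 to 215: chamber under the lid, walls 155 high, 40 thick (rear 60), well floor at height 50. Lid hinge line: along y at x +195, height 162.
- power (a joint): Rocker switch, black, 48 long (machine's x) x 26 mm wide. Rad: 0 = off, far half (towards the lid) raised 23 degrees off the panel, near half flat; 0.4 = fully on, far half flat, 7 mm over the panel. It stays where it is left; about 4 N on the end of the raised half turns it.
- power_press (a point): Point to press on the rocker: on top of its raised far half, mid-width, 16 mm from the pivot, 8 mm from the far end. It sinks about 6 mm as the rocker turns fully on, and moves with it.
- lid: Lid of the sealer on a sprung hinge, starts 0.40 to 0.52 rad open. Origin: on the underside of its front bar, 300 mm from the hinge line; its height is 162 mm when fully shut (hard stop) and 162 + 300 sin(angle) open. x: along the lid from front to hinge; z: out of its top. Pushed at lid_front it moves at 1 to 3 N, growing to about 9 N when shut; let go, it rises again by itself.
- lid_front (a point): Middle of the top face of the lid's front bar, 22 mm above the lid's origin along its z, 20 mm behind its front edge; 184 mm above the bench when shut. Lid: 320 long x 350 wide x 22 mm thick aluminium frame (front bar 40 wide, sides 35) round a clear pane 4 mm lower. Axes as the lid's.
- jar: Loose glass jar with a steel screw lid, 72 mm diameter, 85 mm high, standing in the chamber under the lid (the shut lid clears it by 25 mm). Origin: centre of its underside; z up.
- spare_jar: A second, equal loose jar, 72 mm diameter, 85 mm high, on the bench beside the machine. Bystander. Origin: centre of its underside.
- pan: Loose open stainless-steel food pan, 176 x 108 x 65 mm high, on the bench beside the machine. Bystander. Origin: centre of its underside.

How it is judged:
By the outcome, as a careful person would: the job done as asked, in the order asked, and still so for the second after the job is handed in, while the arm keeps its last pose, push and grip.
It also fails if it takes over 45 s, if anything falls off the work surface, if the arm or the gripper's body presses on something with over 40 N, if the wrist force passes 120 N, or if a joint passes its speed limit or range.

ROBOT

A 7-joint arm with a two-finger parallel gripper is mounted at the origin on the work surface. World frame = base frame: x ahead of the robot, y to its left, z up, the work surface at z = 0. Lengths are in m, angles in rad, forces in N, time in s.
With the tool pointing down it reaches from about 0.425 to 0.925 m from the base axis. Payload 6.8 kg.
Tool frame: the origin (TCP) lies between the finger pads, 19 mm behind the fingertips; this is the grasp point; z points along the fingers, y is the line along which they close (so a half turn about z gives the same grasp; the last joint's range is limited). The gripper opens to 85 mm and grips with 20 to 120 N. Pads are 22 mm wide; open, the fingers measure 114 mm over their backs; the gripper's body (76 mm by 85 mm) begins 54 mm behind the grasp point. The pads swing forward as they close: fully open they stand 13 mm farther back than shut.
Start: joints at [-1.267, 0.477, 0.022, 1.555, -0.011, 1.109, -0.083], TCP at [0.27, 0.619, 0.25] pointing down, gripper open.
Joint ranges: [-2.96, 2.96], [-0.34, 2.1], [-1.41, 1.46], [0.24, 2.44], [-1.37, 4.51], [0.17, 1.92], [-2.96, 2.96]. Speed limits (rad/s): [2.39, 2.39, 3.14, 3.14, 3.14, 3.14, 3.14].

INTERFACE

Orientations are given as a rotation vector (axis times angle).
In Python, from bench import r gives the robot as it stands.
- The arm moves only by the tool carry_out, never from a script. Its argument "moves" is a list of rows, each a list of 5 numbers: the shift along the tool's x, y, z in m, then the turn about the tool's z in rad, then the finger opening in m, from 0 to 0.0854. In form: [[dx, dy, dz, roll, claw], ...]. A call has exactly 8 rows; each row is the pose to reach, as a shift and turn from the pose commanded when the call began, along the tool's axes at that moment; what a row does not reach only later rows make up. A row lasts 1/10 s, in which the tool goes at most 50 mm and 8.59 degrees, less where a joint would pass 70% of its speed; a pose out of reach is approached as far as the arm can. A call with a gripper value outside its range is refused whole. The fingers move at their own pace and stop on an object; "force" is the grip in N (left out, the last holds). Time passes only in rows, so rows that repeat a pose let the fingers close, or fill a call up. It gives the time, the measured TCP pose, the force, the opening and the grip force at its end, in the units of the state.
- r.get_obs(): the state, without advancing time (a new reading comes with each control period).
- r.grab_frame(name): name is "side" or "top"; returns the picture (400x640x3 uint8, red, green, blue); there is no depth.
- r.calibration(name): a dict with "fx", "fy", "cx", "cy" (pixels), "k1" (the pictures are not rectified: a ray, as slopes to the right and down, at radius r is drawn at 1 + k1 r^2 times it, then the intrinsics apply), "rvec" (rotation vector, rad) and "tvec" (3), from world to camera coordinates, as OpenCV has them. Camera axes: x right, y down, z forward; pixel columns grow to the right and rows downward; lengths in m; the calibration is good to about 2 mm. A picture is of the moment at which its call begins. calibration takes no time and is no camera call.
- r.hand_in(): hands the job in; it is judged then, once.
The state is a dict: "clock": time; "joints": joint angles; "qvel": joint speeds; "tau": joint torques, N m; "tcp_pos": TCP position; "orientation": TCP orientation; "contact_force": force on the tool from outside, world axes, zero at the start; "moment": the same for the moment, N m; "grip_width": finger opening in m; "gripper_force": force on a finger pad.
Only numpy, scipy, OpenCV 4.12 (cv2) and the standard library are available. Lean on these libraries where they do the work, as an engineer would, in place of code of your own. Each camera call takes 0.05 s, during which the arm holds its last target. There are 200 camera calls.

## Working session

There is one attempt and no reset: what is moved stays moved. The work goes in short steps, Python scripts to look and compute and a tool call to move; the robot and the scene stay as the last step left them, time stands still between calls to the robot, and variables do not carry over. Pictures are saved under pics/ and viewed, at most 10 in all, crops included, and the job is handed in when it is done.

Besides the shell and the picture viewer there is one more tool, called after "Call:" as name(argument=value, ...) on one line, values as JSON. carry_out: Moves the arm, as the interface text tells. Its arguments: {"type":"object","properties":{"moves":{"type":"array","items":{"type":"array","items":{"type":"number"}}},"force":{"type":"number"}},"required":["moves"]}

```bash
mkdir -p pics; python3 - <<'E'
from bench import r
import cv2
for n in("side","top"):
    cv2.imwrite(f"pics/{n}0.png",r.grab_frame(n)[:,:,::-1]); print(n,r.calibration(n))
o=r.get_obs(); print(o["clock"],o["tcp_pos"],o["orientation"],o["grip_width"])
E
```

```text
side {'fx': 469.0000241776564, 'fy': 469.0000241776564, 'cx': 318.54337805629535, 'cy': 190.5735479218299, 'k1': -0.015362530058992789, 'rvec': array([ 1.60108357, -2.09395965,  0.70908175]), 'tvec': array([0.19991479, 0.50702425, 1.06323657])}
top {'fx': 394.87480614004994, 'fy': 394.87480614004994, 'cx': 322.61911899478423, 'cy': 192.2547363685639, 'k1': -0.0388441026825292, 'rvec': array([ 2.12632301, -2.10252868,  0.22027053]), 'tvec': array([0.04881394, 0.59395713, 1.12860883])}
0.1 [0.27001623 0.61810359 0.2491099 ] [-6.42299990e-01 -3.07499458e+00  2.60282859e-03] 0.08560503637754464
```

View pics/side0.png

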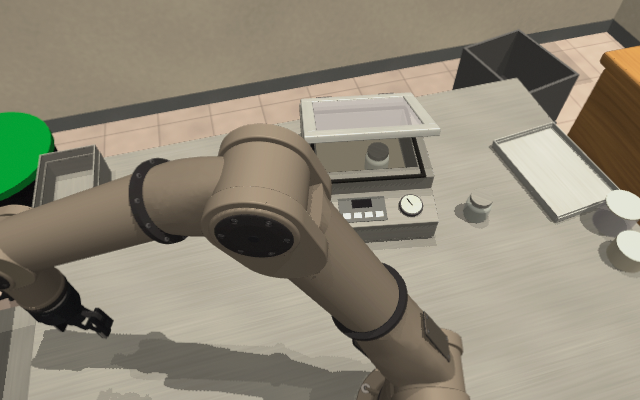

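View pics/top0.png

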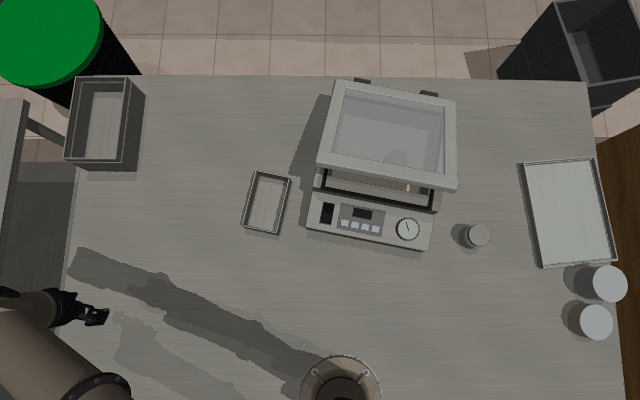

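The top view shows the rocker near (327,213), the gauge at (408,229), the lid's front bar from (317,160) to (457,188), the pan at (267,202) and the spare jar at (478,236). I'll enlarge it to get exact pixels.

```bash
python3 - <<'E'
import cv2
a=cv2.imread("pics/top0.png")[140:260,300:460]
cv2.imwrite("pics/crop.png",cv2.resize(a,None,fx=5,fy=5,interpolation=cv2.INTER_CUBIC))
E
```

```text
(no output)
```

View pics/crop.png

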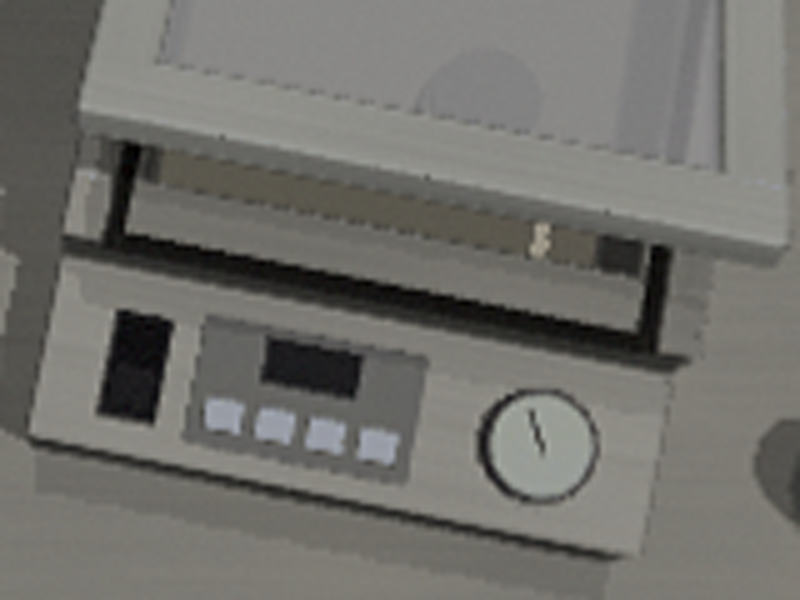

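```bash
cat > h.py <<'E'
import numpy as np, cv2
from scipy.optimize import least_squares
from scipy.spatial.transform import Rotation as R
from bench import r
def proj(P,n="top"):
    c=r.calibration(n); K=np.array([[c["fx"],0,c["cx"]],[0,c["fy"],c["cy"]],[0,0,1]])
    return cv2.projectPoints(np.asarray(P,float).reshape(-1,1,3),c["rvec"],c["tvec"],K,np.array([c["k1"],0,0,0,0]))[0][:,0]
def world(P,s): # s=x,y,yaw
    P=np.atleast_2d(P); c,t=np.cos(s[2]),np.sin(s[2])
    return np.c_[s[0]+c*P[:,0]-t*P[:,1],s[1]+t*P[:,0]+c*P[:,1],P[:,2]]
def lidpt(d,y,h,a): # d from hinge, h above underside
    return [.195-d*np.cos(a)+h*np.sin(a),y,.162+d*np.sin(a)+h*np.cos(a)]
E
python3 - <<'E'
from h import *
cp=lambda L:np.array(L)/5.+[299.6,139.6]
obs=cp([(32,436),(636,553),(98,413),(153,423),(118,312),(174,320),(540,443),(81,110),(790,238)])
def model(v):
    s=v[:3];px,gx,a=v[3:6]; pz=lambda x:.09+.015*(x+.225)/.105
    P=[(-.225,.18,.09),(-.225,-.18,.09)]
    P+=[(px-.024,.138,pz(px-.024)+.007),(px-.024,.112,pz(px)+.007),(px+.022,.138,pz(px)+.018),(px+.022,.112,pz(px)+.018),(gx,-.11,pz(gx)+.006),lidpt(.32,.175,.022,a),lidpt(.32,-.175,.022,a)]
    return proj(world(P,s))
f=least_squares(lambda v:(model(v)-obs).ravel(),[.6,0,-.2,-.172,-.172,.45])
v=f.x;print(v.round(4));print((model(v)-obs).round(1).tolist())
s=v[:3];px,a=v[3],v[5]
print("press",world((px+.016,.125,.09+.015*(px-.21)/.105 if 0 else .0),s))
pz=.09+.015*(px+.225)/.105
print("pz",pz,"press z",pz+.007+.006)
print("lidfront open",world(lidpt(.3,0,.022,a),s),"shut",world(lidpt(.3,0,.022,0),s))
print("lid corners front",world([lidpt(.32,.175,0,a),lidpt(.32,-.175,0,a)],s))
chk=proj(world([(-.12,.18,.155),(-.12,-.18,.155)],s)); print("wall front crop",((chk-[299.6,139.6])*5).round())
# side view corners check
print("side", proj(world([(-.225,-.18,.09),(gx:=v[4],-.11,.104),lidpt(.32,.175,.022,a),lidpt(.32,-.175,.022,a)],s),"side").round())
o=r.get_obs();print(R.from_rotvec(o["orientation"]).as_matrix().round(3))
E
```

```text
[ 0.6753 -0.1116 -0.178  -0.1763 -0.1761  0.4101]
[[-1.0, -0.3], [1.5, -0.2], [1.7, -1.8], [-0.4, -2.3], [0.7, 2.0], [-1.5, 2.1], [0.1, 0.0], [-1.4, -0.5], [0.6, 0.7]]
press [[0.53967774 0.03978928 0.        ]]
pz 0.09696183718117009 press z 0.1099618371811701
lidfront open [[ 0.60506146 -0.09897711  0.30179027]] shut [[ 0.57194358 -0.09302026  0.184     ]]
lid corners front [[ 0.60935622  0.07805872  0.28958894]
 [ 0.54739669 -0.26641337  0.28958894]]
wall front crop [[ 59. 236.]
 [700. 356.]]
side [[439. 219.]
 [411. 204.]
 [304. 136.]
 [441. 127.]]
[[-0.916  0.4   -0.001]
 [ 0.4    0.916 -0.002]
 [-0.    -0.002 -1.   ]]
```

The fit gives yaw -0.178 and a lid angle of 0.41. It predicts the wall edge and the side-view corners well. I'll press with the far finger of the open gripper, so the wrist stays clear of the raised lid.

Call:
carry_out(moves=[[-0.033,-0.033,0,0.14,0.085],[-0.066,-0.066,0,0.28,0.085],[-0.099,-0.099,0,0.42,0.085],[-0.132,-0.132,0,0.56,0.085],[-0.165,-0.165,0,0.7,0.085],[-0.198,-0.198,0,0.84,0.085],[-0.231,-0.231,0,0.98,0.085],[-0.264,-0.264,0,1.12,0.085]])

```text
clock: 0.9
tcp_pos: [0.4066, 0.269, 0.2499]
orientation: [-2.184, -2.258, 0.0]
contact_force: [0.5, 0.0, 0.0]
grip_width: 0.0849
gripper_force: 0.0
```

```bash
cat > st.py <<'E'
from h import *
import sys
o=r.get_obs();M=R.from_rotvec(o["orientation"]).as_matrix()
print("t",o["clock"],"tcp",o["tcp_pos"].round(4),"F",o["contact_force"].round(1),"w",round(o["grip_width"],4)); print(M.round(3).tolist())
print("roll to go",np.arctan2(M[1,1],M[0,1])+.178)
for a in sys.argv[1:]:
    print("delta",(M.T@(np.array(eval(a))-o["tcp_pos"])).round(4))
E
python3 st.py "(.49,.049,.2)"
```

```text
t 0.9 tcp [0.4066 0.269  0.2499] F [0.5 0.  0. ] w 0.0849
[[-0.033, 0.999, -0.0], [0.999, 0.033, 0.0], [0.0, -0.0, -1.0]]
roll to go 0.2113310978118279
delta [-0.2227  0.076   0.0498]
```

Call:
carry_out(moves=[[-0.04,0.013,0,0.07,0.085],[-0.08,0.026,0,0.14,0.085],[-0.12,0.04,0,0.211,0.085],[-0.16,0.054,0.01,0.211,0.085],[-0.2,0.068,0.03,0.211,0.085],[-0.223,0.076,0.05,0.211,0.085],[-0.223,0.076,0.05,0.211,0.085],[-0.223,0.076,0.05,0.211,0.085]])

```text
clock: 1.7
tcp_pos: [0.4907, 0.0509, 0.1996]
orientation: [-2.405, -2.02, 0.002]
contact_force: [-0.5, 0.4, 0.5]
grip_width: 0.0849
gripper_force: 0.0
```

```bash
python3 st.py "(.49,.049,.2)"; python3 - <<'E'
from h import *
a=r.grab_frame("top")[:,:,::-1];b=r.grab_frame("side")[:,:,::-1]
f=lambda q:cv2.resize(q,(800,300),interpolation=cv2.INTER_CUBIC)
cv2.imwrite("pics/t2.png",np.vstack([f(a[130:265,200:560]),f(b[100:280,200:680][:,:480])]))
E
```

```text
t 1.7 tcp [0.4907 0.0509 0.1996] F [-0.5  0.4  0.5] w 0.0849
[[0.172, 0.985, -0.001], [0.985, -0.172, -0.0], [-0.001, -0.001, -1.0]]
roll to go 0.0046998699071079675
delta [-0.002  -0.0003 -0.0004]
```

View pics/t2.png

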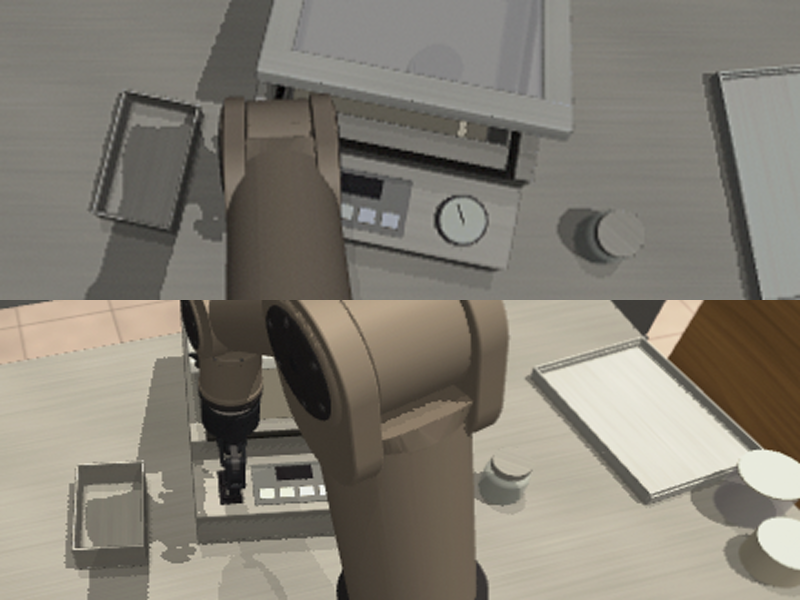

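The gripper hangs over the left part of the panel and the wrist sits in front of the lid edge. In the side crop the fingers are at about (232,490), on the rocker. Next I'll descend.

Call:
carry_out(moves=[[0,0,0.015,0.005,0.085],[0,0,0.03,0.005,0.085],[0,0,0.045,0.005,0.085],[0,0,0.055,0.005,0.085],[0,0,0.065,0.005,0.085],[0,0,0.07,0.005,0.085],[0,0,0.074,0.005,0.085],[0,0,0.075,0.005,0.085]])

```text
clock: 2.6
tcp_pos: [0.4911, 0.0512, 0.1249]
orientation: [-2.409, -2.016, 0.0]
contact_force: [-0.4, 0.0, 0.4]
grip_width: 0.0851
gripper_force: 0.0
```

Call:
carry_out(moves=[[0,0,0.001,0,0.085],[0,0,0.002,0,0.085],[0,0,0.003,0,0.085],[0,0,0.004,0,0.085],[0,0,0.005,0,0.085],[0,0,0.006,0,0.085],[0,0,0.007,0,0.085],[0,0,0.008,0,0.085]])

```text
clock: 3.4
tcp_pos: [0.4921, 0.051, 0.1175]
orientation: [2.408, 2.015, 0.003]
contact_force: [1.4, -1.3, 5.1]
grip_width: 0.0855
gripper_force: 2.0
```

Call:
carry_out(moves=[[0,0,0.0005,0,0.085],[0,0,0.001,0,0.085],[0,0,0.0015,0,0.085],[0,0,0.002,0,0.085],[0,0,0.0025,0,0.085],[0,0,0.003,0,0.085],[0,0,0.0035,0,0.085],[0,0,0.004,0,0.085]])

```text
clock: 4.2
tcp_pos: [0.4922, 0.0511, 0.1134]
orientation: [2.408, 2.015, 0.003]
contact_force: [2.6, -0.7, 6.0]
grip_width: 0.0853
gripper_force: 2.3
```

Call:
carry_out(moves=[[0,0,0.0005,0,0.085],[0,0,0.001,0,0.085],[0,0,0.0015,0,0.085],[0,0,0.002,0,0.085],[0,0,0.0025,0,0.085],[0,0,0.003,0,0.085],[0,0,0.003,0,0.085],[0,0,0.003,0,0.085]])

```text
clock: 5.0
tcp_pos: [0.4928, 0.0511, 0.1115]
orientation: [2.409, 2.015, 0.005]
contact_force: [-2.2, -0.5, 17.5]
grip_width: 0.0851
gripper_force: 8.8
```

The force jumped to 17 N after about 6 mm of travel, so the rocker is at its stop. I'll raise straight up and close the fingers on the way.

Call:
carry_out(moves=[[0,0,-0.005,0,0.085],[0,0,-0.03,0,0.085],[0,0,-0.07,0,0.085],[0,0,-0.11,0,0.085],[0,0,-0.15,0,0.0],[0,0,-0.19,0,0.0],[0,0,-0.23,0,0.0],[0,0,-0.26,0,0.0]])

```text
clock: 5.8
tcp_pos: [0.4904, 0.0511, 0.3717]
orientation: [-2.408, -2.016, 0.0]
contact_force: [0.7, -0.7, 0.2]
grip_width: 0.0279
gripper_force: 0.0
```

Call:
carry_out(moves=[[-0.03,0,0,0,0],[-0.06,0,0,0,0],[-0.09,0,0,0,0],[-0.12,0,0,0,0],[-0.13,0,0,0,0],[-0.13,0,0,0,0],[-0.13,0,0,0,0],[-0.13,0,0,0,0]])

```text
clock: 6.6
tcp_pos: [0.4684, -0.0751, 0.3697]
orientation: [-2.406, -2.019, 0.001]
contact_force: [-0.2, -0.5, 0.7]
grip_width: 0.0003
gripper_force: 0.0
```

```bash
python3 st.py "(.605,-.099,.36)"; python3 - <<'E'
from h import *
a=r.grab_frame("top")[:,:,::-1]
cv2.imwrite("pics/t3.png",cv2.resize(a[140:260,300:460],None,fx=5,fy=5,interpolation=cv2.INTER_CUBIC))
E
```

```text
t 6.6 tcp [ 0.4684 -0.0751  0.3697] F [-0.2 -0.5  0.7] w 0.0003
[[0.174, 0.985, -0.001], [0.985, -0.174, 0.0], [-0.0, -0.001, -1.0]]
roll to go 0.003589316633168027
delta [0.0002 0.1387 0.0096]
```

View pics/t3.png

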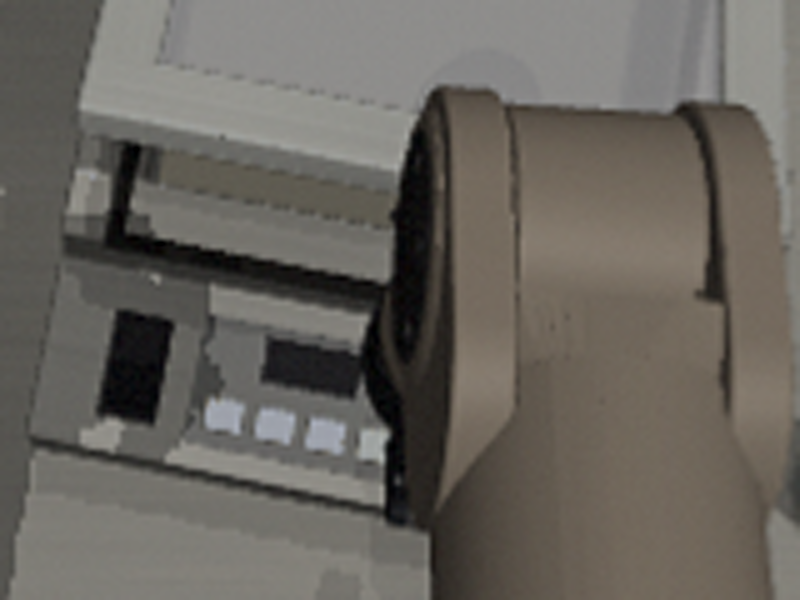

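The rocker is in shadow at (137,365) in the crop, so the picture doesn't settle it. The force and the 6 mm of travel both say it is fully on. The lid is still up, so I'll move over its front bar.

Call:
carry_out(moves=[[0,0.03,0,0,0],[0,0.06,0,0,0],[0,0.09,0,0,0],[0,0.12,0,0,0],[0,0.14,0,0,0],[0,0.144,0,0,0],[0,0.144,0.01,0,0],[0,0.144,0.02,0,0]])

```text
clock: 7.45
tcp_pos: [0.6092, -0.1018, 0.3491]
orientation: [-2.408, -2.016, 0.0]
contact_force: [-0.7, -0.4, -1.4]
grip_width: 0.0003
gripper_force: 0.0
```

```bash
python3 st.py "(.605,-.099,.36)"; python3 - <<'E'
from h import *
a=r.grab_frame("top")[:,:,::-1];b=r.grab_frame("side")[:,:,::-1]
f=lambda q:cv2.resize(q,(800,300),interpolation=cv2.INTER_CUBIC)
cv2.imwrite("pics/t4.png",np.vstack([f(a[130:265,200:560]),f(b[60:240,200:680])]))
E
```

```text
t 7.45 tcp [ 0.6092 -0.1018  0.3491] F [-0.7 -0.4 -1.4] w 0.0003
[[0.176, 0.984, -0.001], [0.984, -0.176, 0.0], [0.0, -0.001, -1.0]]
roll to go 0.00132315431966043
delta [ 0.002  -0.0046 -0.0109]
```

View pics/t4.png

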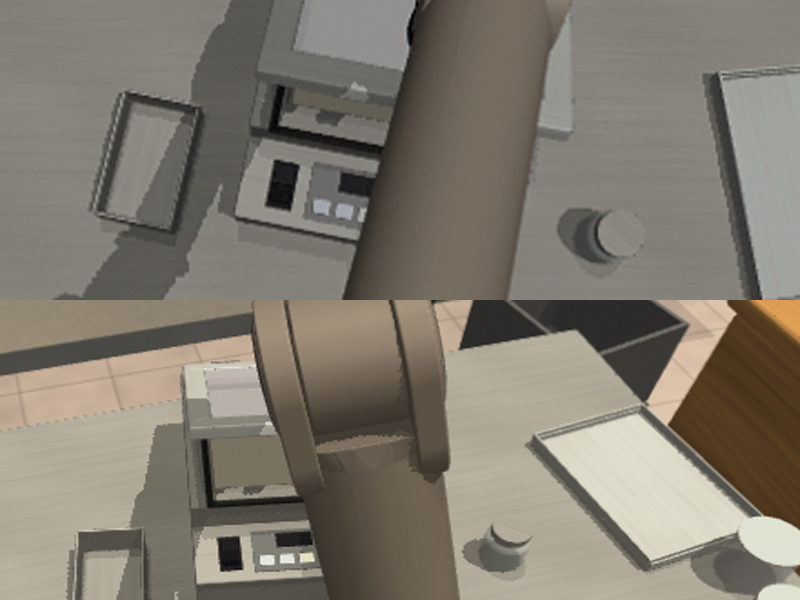

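Both views now show the rocker unshaded: (282,185) in the top crop and (229,553) in the side crop. I'll compare it with the start picture, contrast stretched.

```bash
python3 - <<'E'
from h import *
a=cv2.imread("pics/top0.png");b=r.grab_frame("top")[:,:,::-1];c=r.grab_frame("side")[:,:,::-1]
f=lambda q:cv2.resize(np.clip(q.astype(float)*3,0,255).astype(np.uint8),(260,400),interpolation=cv2.INTER_NEAREST)
cv2.imwrite("pics/t5.png",np.hstack([f(a[195:231,314:340]),f(b[195:231,314:340]),f(c[190:240,322:355])]))
E
```

```text
(no output)
```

View pics/t5.png

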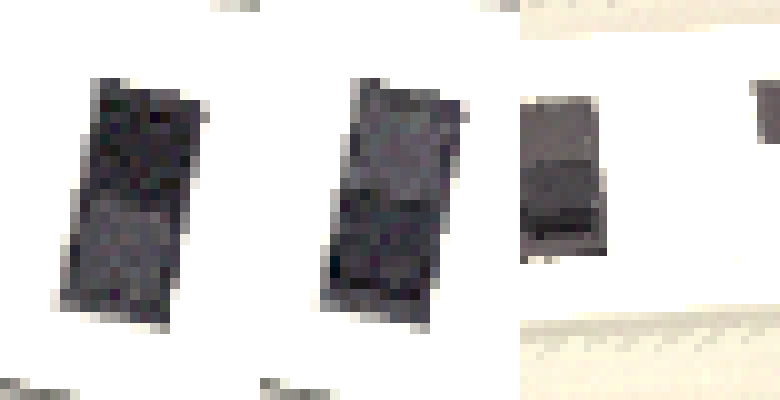

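The lit half has swapped: the far half is now the bright, flat one, so the switch is on. Next I'll push the lid down along its arc.

Call:
carry_out(moves=[[0.001,0,0.008,0,0],[0.002,0,0.014,0,0],[0.002,0,0.019,0,0],[0.002,-0.001,0.024,0,0],[0.002,-0.004,0.03,0,0],[0.002,-0.006,0.036,0,0],[0.002,-0.009,0.042,0,0],[0.002,-0.011,0.048,0,0]])

```text
clock: 8.45
tcp_pos: [0.5992, -0.0983, 0.3018]
orientation: [-2.409, -2.016, -0.001]
contact_force: [-1.8, 1.0, 5.0]
grip_width: 0.0002
gripper_force: 1.8
```

Call:
carry_out(moves=[[0,-0.002,0.005,0,0],[0,-0.004,0.01,0,0],[0,-0.006,0.015,0,0],[0,-0.008,0.02,0,0],[0,-0.01,0.025,0,0],[0,-0.011,0.03,0,0],[0,-0.012,0.035,0,0],[0,-0.013,0.04,0,0]])

```text
clock: 9.25
tcp_pos: [0.5861, -0.0959, 0.2618]
orientation: [-2.408, -2.016, 0.001]
contact_force: [-3.9, 1.1, 7.1]
grip_width: -0.0001
gripper_force: 3.1
```

Call:
carry_out(moves=[[0,-0.001,0.005,0,0],[0,-0.002,0.01,0,0],[0,-0.003,0.015,0,0],[0,-0.004,0.02,0,0],[0,-0.005,0.025,0,0],[0,-0.006,0.03,0,0],[0,-0.007,0.035,0,0],[0,-0.008,0.039,0,0]])

```text
clock: 10.05
tcp_pos: [0.5784, -0.0945, 0.2229]
orientation: [-2.409, -2.016, 0.0]
contact_force: [-2.8, 2.1, 7.9]
grip_width: -0.0003
gripper_force: 4.1
```

Call:
carry_out(moves=[[0,0,0.003,0,0],[0,-0.001,0.005,0,0],[0,-0.001,0.007,0,0],[0,-0.001,0.009,0,0],[0,-0.002,0.011,0,0],[0,-0.002,0.013,0,0],[0,-0.002,0.014,0,0],[0,-0.002,0.015,0,0]])

```text
clock: 10.85
tcp_pos: [0.5767, -0.0942, 0.2083]
orientation: [-2.409, -2.016, -0.001]
contact_force: [-2.9, 0.5, 7.8]
grip_width: 0.0001
gripper_force: 4.6
```

Call:
carry_out(moves=[[0,0,0.001,0,0],[0,0,0.002,0,0],[0,0,0.003,0,0],[0,0,0.004,0,0],[0,0,0.005,0,0],[0,0,0.0055,0,0],[0,0,0.006,0,0],[0,0,0.006,0,0]])

```text
clock: 11.65
tcp_pos: [0.5763, -0.0941, 0.2028]
orientation: [-2.408, -2.015, -0.0]
contact_force: [-6.0, 1.2, 15.6]
grip_width: -0.0001
gripper_force: 7.2
```

Call:
carry_out(moves=[[0,0,0.0003,0,0],[0,0,0.0006,0,0],[0,0,0.001,0,0],[0,0,0.001,0,0],[0,0,0.001,0,0],[0,0,0.001,0,0],[0,0,0.001,0,0],[0,0,0.001,0,0]])

```text
clock: 12.45
tcp_pos: [0.5763, -0.0941, 0.2027]
orientation: [-2.408, -2.015, -0.001]
contact_force: [-8.3, 3.1, 21.6]
grip_width: 0.0004
gripper_force: 11.1
```

```bash
python3 - <<'E'
from h import *
a=r.grab_frame("top")[:,:,::-1];b=r.grab_frame("side")[:,:,::-1]
f=lambda q:cv2.resize(q,(800,300),interpolation=cv2.INTER_CUBIC)
cv2.imwrite("pics/t6.png",np.vstack([f(a[130:265,200:560]),f(b[60:240,200:680])]))
E
```

```text
(no output)
```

View pics/t6.png

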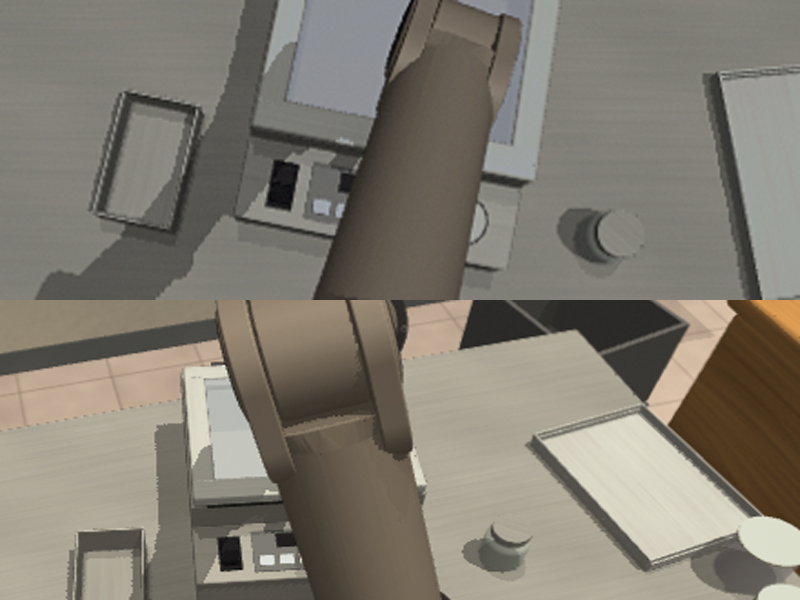

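The lid is flat on the machine, with its front bar at about y=490 in the side crop. Pushing 1 mm further raised the force to 22 N without any movement, and the tips are at 184 mm, so it is fully shut. The pan and spare jar haven't moved.

```bash
python3 -c "
from bench import r
print(r.hand_in())"
```

```text
the job is handed in; nothing more can be done
None
```

I switched the sealer on with the lid still up, pushed the lid down onto its stop, and handed the job in at about 12.5 s with the fingertips still pressing it shut at about 22 N.

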